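# Lengthen the telescoping part rest by one hole and lay the pull handle on it

## Task

Lengthen the telescoping part rest by one hole: press its sprung button in and slide the square sleeve along until the button pops out through the next hole, without forcing the sleeve against the button. Then take the grey pull handle off the turntable and lay it gently in the rest's two forks, a foot hanging outside each fork. Let go of it there, and leave the other things on the bench where they lie.

Things in the scene. Friction and masses are not known exactly. Their poses are not given: they have to be found in the camera images.
- rest: Telescoping part rest fixed to the bench: plate 150 x 270 x 10 mm, origin at its underside centre, z up, y along the tube. At x = +45 mm a level square tube, axis 70 mm up, between end brackets (92 mm high, inner faces at y = -117 and +114 mm), with a 30 x 30 mm square sleeve, 157 mm long, sliding on it. At x = -45 mm two forks in line along y: one on the plate, one on the sleeve's side arm.
- sleeve (a joint): Slide of the sleeve towards the rest's +y, m: 0 at the start, grows as the rest lengthens, end stop 0.068; drags with about 3 N. The button in its hole locks it, 1 mm play each way. The next hole comes after 40 to 66 mm of travel (differs from rest to rest); the button then pops out by itself and stops the sleeve dead. Over 25 N between sleeve and button is forcing.
- button (a joint): Travel of the sprung button, m: 0 out, 0.0065 flush with the sleeve's face, 0.009 under its wall, 0.011 end stop; spring 3.6 N out, 5.6 N flush. Steel pin 12 mm thick with a round end, in 14 mm holes; it does not move along y. Once flush, drawing the sleeve towards +y with 10 to 20 N cams the round end under the wall, which keeps it down until the next hole comes.
- button_tip (a point): Tip of the button: rest frame x = 66.5, y = -12, z = 70 mm when out, 6.5 mm proud of the sleeve's +x face (21.5 mm from the sleeve's axis). Pressed towards the rest's -x. A pinch from above across x, one finger on the button, one on the plain face opposite, presses it flush and holds the sleeve: 36.5 mm wide there with the button out, 30 mm flush. 45 mm free below the sleeve.
- fork_fixed (a point): Centre of the floor of the fixed fork, 60 mm above the bench. Each fork is a U open upwards and along y: 12 mm long in y, 22 mm wide inside in x, cheeks straight for 8 mm, then flared outwards, 18 mm high in all.
- fork_slide (a point): Centre of the floor of the sliding fork, same shape and height, on a 12 x 12 mm side arm of the sleeve, 45 mm on the +y side of the first hole. It travels with the sleeve: 45 mm on the +y side of the fixed fork at the start.
- handle: Smoke-grey acetal bridge-shaped pull handle, about 80 g, standing on its feet on the turntable. Bar 176 mm long in y, 16 mm wide in x, from z = 24 to 38 mm; feet 18 x 20 mm (x, y) centred at y = +-78 mm reach down to z = 0, 136 mm clear between them. Origin: midway between the feet at their underside, z up. Symmetric, either way round is right. In the forks the bar lies on both floors.
- turntable: Ball-bearing steel turntable: foot of 140 mm diameter fixed to the bench, free-turning round platter of 200 mm diameter, top 36 mm above the bench. Origin: centre of the underside.
- nozzle: Bystander: white ABS vacuum nozzle lying along its x, 125 mm long, 38 mm high. Origin: underside.
- countersink: Bystander: steel countersink with wooden grip, lying along its x, 160 mm long, 30 mm high. Origin: underside.
- stick: Bystander: pink silicon carbide polishing stick, 150 x 13 x 13 mm, lying along its x between rest and turntable. Origin: underside.
- brush: Bystander: bench brush lying along its x. Origin: underside.
- sanding_block: Bystander: cork sanding block 100 x 65 x 38 mm. Origin: underside.
- cup: Bystander: steel cup, 72 mm across, 70 mm high. Origin: underside.

How it is judged:
On the way, in this order (a step that is already met when the one before it is completed fails the run):
1. the button is pressed in and the sleeve has slid off it (value of joint button above 0.006 m and value of joint sleeve above 0.008 m), for 0.05 s.
2. the button has popped out in the next hole (value of joint sleeve between 0.037 and 0.069 m and value of joint button below 0.002 m), for 0.2 s.
At the end, for the whole second after the job is handed in: The button is out (within 2 mm) through the next hole, the sleeve 37 to 69 mm along; the handle lies upright (tilt under 0.08 rad) and at rest with its bar on both fork floors (within 3 mm in height, 6 mm across), the forks between its feet; nothing is held (all of step 2 and y of fork_fixed in the frame of handle between -0.068 and 0.068 m and x of fork_fixed in the frame of handle between -0.006 and 0.006 m and z of fork_fixed in the frame of handle between 0.021 and 0.027 m and y of fork_slide in the frame of handle between -0.068 and 0.068 m and x of fork_slide in the frame of handle between -0.006 and 0.006 m and z of fork_slide in the frame of handle between 0.021 and 0.027 m and angle between handle's own z axis and vertical below 0.08 rad and linear speed of handle below 0.02 m/s); the robot touches nothing.
It fails at once if the sleeve is forced against the button (over 25 N) (contact force between button and sleeve above 25 N).
It fails at once if the handle is dropped or thrown: faster than 0.6 m/s out of the fingers (contact force between the fingers and handle below 0.05 N and linear speed of handle above 0.6 m/s).
It fails at once if a bystander is moved by more than 30 mm (distance of any of nozzle, countersink, stick, brush, sanding_block, cup from where it was at the start of the episode above 0.03 m).
It also fails if it takes over 54 s, if anything falls off the work surface, if the arm or the gripper's body presses on something with over 40 N, if the wrist force passes 120 N, or if a joint passes its speed limit or range.

## Robot

A 6-joint arm with a two-finger parallel gripper is mounted at the origin on the work surface. World frame = base frame: x ahead of the robot, y to its left, z up, the work surface at z = 0. Lengths are in m, angles in rad, forces in N, time in s.
With the tool pointing down it reaches from about 0.25 to 0.725 m from the base axis. Payload 9.7 kg.
Tool frame: the origin (TCP) lies at the very end of the fingers, on their centre line; the grasp point (between the pads) lies 19 mm behind it; y points along the fingers, z is the direction in which the jaws open and shut, and the axes are right-handed (so a half turn about y gives the same grasp; the last joint's range is limited). The gripper opens to 85 mm and grips with 20 to 120 N. Pads are 22 mm wide; open, the fingers measure 114 mm over their backs; the gripper's body (76 mm by 85 mm) begins 54 mm behind the grasp point. The pads swing forward as they close: fully open they stand 13 mm farther back than shut.
Start: joints at [0, 0.087, 0.176, 1.66, 0, 1.571], TCP at [0.55, -0, 0.231] pointing down, gripper open.
Joint ranges: [-3.13, 3.13], [-0.85, 1.81], [-1.15, 1.24], [-2.2, 2.28], [-1.44, 1.52], [-3.14, 3.14]. Speed limits (rad/s): [2.22, 2.22, 2.57, 3.14, 3.14, 3.14].

## Interface

Orientations are given as a rotation vector (axis times angle).
In Python, from plant import env gives the robot as it stands.
- The arm moves only by the shell command python3 -m pendant 'ROWS'. ROWS is JSON, a list of rows, each an object with "offset": the shift along the tool's x, y, z in m, a list of three; "roll": the turn about the tool's y in degrees; "claw": the closure, from 0 (fully open) to 1 (shut). In form: [{"offset": [dx, dy, dz], "roll": roll, "claw": claw}, ...]. A call has 1 to 10 rows; each row is the pose to reach, as a shift and turn from the pose commanded when the call began, along the tool's axes at that moment; what a row does not reach only later rows make up. A row lasts 1/10 s, in which the tool goes at most 50 mm and 8.59 degrees, less where a joint would pass 70% of its speed; a pose out of reach is approached as far as the arm can. A call with a gripper value outside its range is refused whole. The fingers move at their own pace and stop on an object; the grip force is fixed at half the most. Time passes only in rows, so rows that repeat a pose let the fingers close. It gives the time, the measured TCP pose, the force and the opening at its end, in the units of the state.
- env.get_state(): the state, without advancing time (a new reading comes with each control period).
- env.camera(name): name is "scene" or "side" or "wrist"; returns a dict with "frame" (400x640x3 uint8, blue, green, red), "vfov" (degrees; the focal length in pixels is half the picture's height over the tangent of half this angle, whatever the lens; pixels are square), "cx", "cy" (the principal point, pixels), "world_from_camera" (4x4, takes a point from camera to world coordinates); the wrist camera has in their place "mount" (4x4, takes a point from camera to tool coordinates, whose origin is the TCP and whose axes are the tool frame's). Camera axes: x right, y down, z forward; pixel columns grow to the right and rows downward; lengths in m; the calibration is good to about 2 mm. A picture is of the moment at which its call begins: read the wrist's pose just before it. There is no depth.
- env.close_job(): hands the job in, once; it reports no verdict.
Trained networks look in a picture, given as the dict that the camera call returned (one of the last four; its "shot" number tells which), for a name from the list of things; names that differ only in an ending like _2 or _b are one class to them, and where a whole thing is asked for, a point or a joint stands for the part that bears it (a point fixed in the world has none). Each returns a list of dicts, best first, with "conf" (0 to 1); they miss things now and then, are a little off and sometimes report something else, mostly with a low value. They report only what shows in the picture. A call takes as long as a camera call.
- env.cut_out(name, picture): "mask" (400x640 bool, what is visible of it) and "bbox" ([left, top, width, height] in pixels, round what is visible of it).
The state is a dict: "time": time; "joint_pos": joint angles; "dq": joint speeds; "effort": joint torques, N m; "tool_pos": TCP position; "ee_rot": TCP orientation; "wrist_force": force on the tool from outside, world axes, zero at the start; "wrist_torque": the same for the moment, N m; "opening": finger opening in m.
Only numpy, scipy, OpenCV 4.12 (cv2) and the standard library are available. Lean on these libraries where they do the work, as an engineer would, in place of code of your own. Each camera call takes 0.05 s, during which the arm holds its last target.

## Working session

There is one attempt and no reset: what is moved stays moved. The work goes in short steps, Python scripts to look and compute and a shell command to move; the robot and the scene stay as the last step left them, time stands still between calls to the robot, and variables do not carry over. Pictures are saved under pics/ and viewed, and the job is handed in when it is done.

```bash
ls; mkdir -p pics; cat > h.py <<'E'
import numpy as np, cv2
from plant import env
def K(p):
    f=p["frame"].shape[0]/2/np.tan(np.radians(p["vfov"])/2); return f,p["cx"],p["cy"]
E
python3 - <<'E'
from h import *
s=env.get_state(); print({k:np.round(v,4) for k,v in s.items()})
for n in ["scene","side","wrist"]:
    p=env.camera(n); cv2.imwrite(f"pics/{n}0.png",p["frame"])
    print(n,p["vfov"],p["cx"],p["cy"],np.round(p.get("world_from_camera",p.get("mount")),4).tolist())
    for o in ["rest","handle","turntable","button","button_tip","fork_fixed","fork_slide","stick","sleeve"]:
        try: print(o,[(round(d["conf"],2),d["bbox"]) for d in env.cut_out(o,p)][:3])
        except Exception as e: print(o,e)
E
```

```text
pics
{'time': np.float64(0.0), 'joint_pos': array([0.    , 0.0874, 0.1751, 1.6598, 0.    , 1.5708]), 'dq': array([ 0.0008,  0.0008,  0.001 , -0.0002,  0.0001,  0.0006]), 'effort': array([ 8.00000e-04, -5.20392e+01,  4.64803e+01,  1.64000e-02,
        0.00000e+00, -1.00000e-04]), 'tool_pos': array([0.5498, 0.    , 0.2306]), 'ee_rot': array([-1.2102,  1.2102, -1.2085]), 'wrist_force': array([1.0995, 0.0109, 0.07  ]), 'wrist_torque': array([-0.0416, -0.0272,  0.0312]), 'opening': np.float64(0.0856)}
scene 51.666389258539844 314.7574634564726 200.8708449866187 [[-0.7145, 0.5102, -0.4787, 1.0807], [0.6995, 0.5066, -0.504, 0.5685], [-0.0147, -0.695, -0.7189, 0.887], [0.0, 0.0, 0.0, 1.0]]
rest [(0.7, [218.3, 155.2, 99.7, 64.0])]
handle [(0.71, [356.4, 209.1, 42.5, 49.8])]
turntable [(0.61, [339.9, 211.6, 80.2, 63.6])]
button [(0.56, [233.8, 232.2, 44.4, 44.1])]
button_tip []
fork_fixed [(0.75, [220.7, 155.7, 96.9, 63.5])]
fork_slide [(0.98, [222.8, 159.5, 67.0, 28.1])]
stick [(0.61, [277.7, 216.8, 41.2, 31.7]), (0.5, [224.1, 159.6, 66.2, 27.0])]
sleeve [(0.58, [222.3, 157.7, 67.3, 31.5]), (
[... 399 characters left out ...]
, [320.7, 135.2, 57.1, 69.7]), (0.34, [336.2, 136.3, 25.1, 39.4])]
fork_slide [(0.6, [335.5, 133.3, 27.3, 42.8]), (0.22, [272.1, 223.7, 62.0, 58.0])]
stick [(0.45, [286.0, 192.3, 39.6, 20.7])]
sleeve [(0.84, [337.5, 130.9, 25.9, 44.3])]
wrist 60.32433524810332 324.4002544409655 194.26891804226062 [[0.0008, 0.9595, 0.2818, -0.0722], [0.0002, -0.2818, 0.9595, -0.1427], [1.0, -0.0007, -0.0004, 0.0016], [0.0, 0.0, 0.0, 1.0]]
rest []
handle []
turntable [(0.78, [159.4, 0.2, 206.2, 69.6])]
button []
button_tip []
fork_fixed [(0.86, [229.7, 209.1, 162.8, 152.0])]
fork_slide [(0.93, [253.1, 304.5, 127.6, 51.7])]
stick [(0.67, [299.2, 151.1, 150.4, 16.3])]
sleeve [(0.79, [254.5, 303.1, 123.7, 53.3])]
```

View pics/scene0.png

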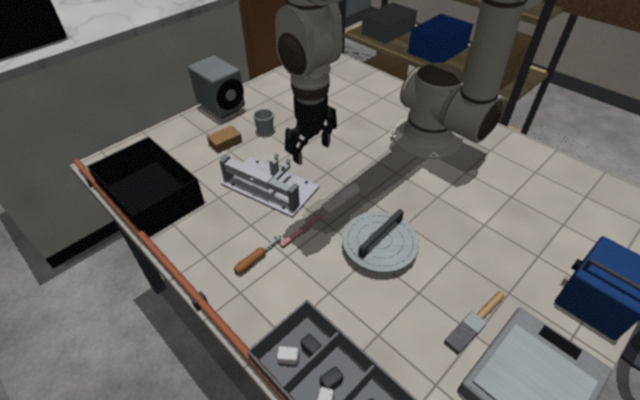

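View pics/wrist0.png

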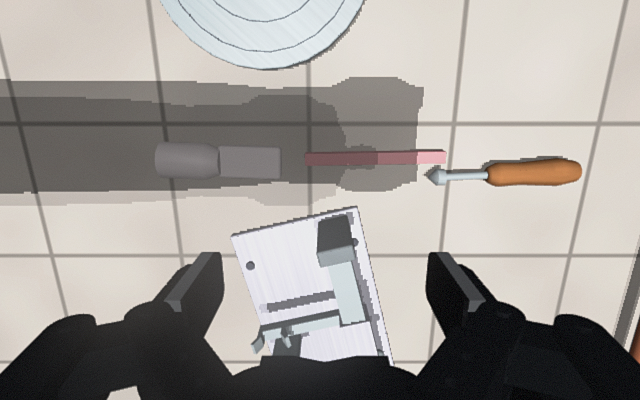

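View pics/side0.png

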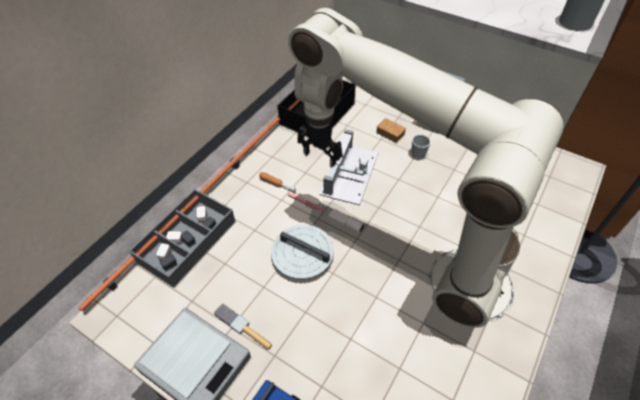

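The wrist view shows the rest at bottom centre: plate corners near (232,236), (357,207), and the +y bracket at (337,235), pointing towards the turntable at the top. The stick is at (375,157). I'll compute the geometry from this.

```bash
cat >> h.py <<'E'
from scipy.spatial.transform import Rotation as R
def T_wt(s=None):
    s=s or env.get_state(); T=np.eye(4); T[:3,:3]=R.from_rotvec(s["ee_rot"]).as_matrix(); T[:3,3]=s["tool_pos"]; return T
def wfc(p,T=None): return p["world_from_camera"] if "world_from_camera" in p else T@p["mount"]
def pix2z(p,W,uv,z):
    f,cx,cy=K(p); d=W[:3,:3]@np.array([(uv[0]-cx)/f,(uv[1]-cy)/f,1]); o=W[:3,3]; return o+d*(z-o[2])/d[2]
def proj(p,W,X):
    f,cx,cy=K(p); X=np.atleast_2d(X); c=(X-W[:3,3])@W[:3,:3]; return np.c_[cx+f*c[:,0]/c[:,2],cy+f*c[:,1]/c[:,2]]
def snap(n):
    T=T_wt(); p=env.camera(n); return p,wfc(p,T)
E
python3 - <<'E'
from h import *
print(np.round(T_wt(),3))
p,W=snap("wrist")
for uv,z in [((232,236),.01),((357,207),.01),((393,363),.01)]: print(uv,np.round(pix2z(p,W,uv,z),4))
for n in ["scene","side"]:
    p,W=snap(n)
    for o in ["turntable","handle","sleeve"]:
        for d in env.cut_out(o,p)[:1]:
            m=d["mask"]; v,u=np.nonzero(m); print(n,o,np.round(pix2z(p,W,(u.mean(),v.mean()),{"turntable":.036,"handle":.07,"sleeve":.08}[o]),4))
E
```

```text
[[-0.     0.     1.     0.55 ]
 [-1.     0.    -0.     0.   ]
 [-0.    -1.     0.     0.231]
 [ 0.     0.     0.     1.   ]]
(232, 236) [ 0.4458 -0.0844  0.01  ]
(357, 207) [ 0.5877 -0.0495  0.01  ]
(393, 363) [ 0.6396 -0.2612  0.01  ]
scene turntable [0.5005 0.2014 0.036 ]
scene handle [0.5012 0.192  0.07  ]
scene sleeve [ 0.5862 -0.2074  0.08  ]
side turntable [0.4886 0.205  0.036 ]
side handle [0.4813 0.1931 0.07  ]
side sleeve [ 0.5586 -0.1985  0.08  ]
```

```bash
python3 -m pendant '[{"offset":[0.05,-0.03,0],"roll":-7,"claw":0},{"offset":[0.1,-0.06,0.01],"roll":-14,"claw":0},{"offset":[0.14,-0.06,0.01],"roll":-14,"claw":0},{"offset":[0.14,-0.06,0.01],"roll":-14,"claw":0},{"offset":[0.14,-0.06,0.01],"roll":-14,"claw":0}]'
python3 - <<'E'
from h import *
print(env.get_state()["time"],np.round(env.get_state()["dq"],3))
p,W=snap("wrist"); cv2.imwrite("pics/w1.png",p["frame"]); np.savez("w1.npz",W=W,vf=p["vfov"],cx=p["cx"],cy=p["cy"],frame=p["frame"])
print(np.round(W,4))
E
```

```text
time: 2.45
tool_pos: [0.56, -0.1413, 0.2911]
ee_rot: [-1.314, 1.03, -1.029]
wrist_force: [-0.2, 0.0, -0.2]
opening: 0.0852
2.45 [ 0.046 -0.014 -0.028 -0.002  0.006  0.015]
[[ 9.712e-01  2.289e-01  6.690e-02  5.444e-01]
 [ 2.385e-01 -9.318e-01 -2.735e-01 -7.130e-02]
 [-3.000e-04  2.816e-01 -9.595e-01  4.337e-01]
 [ 0.000e+00  0.000e+00  0.000e+00  1.000e+00]]
```

View pics/w1.png

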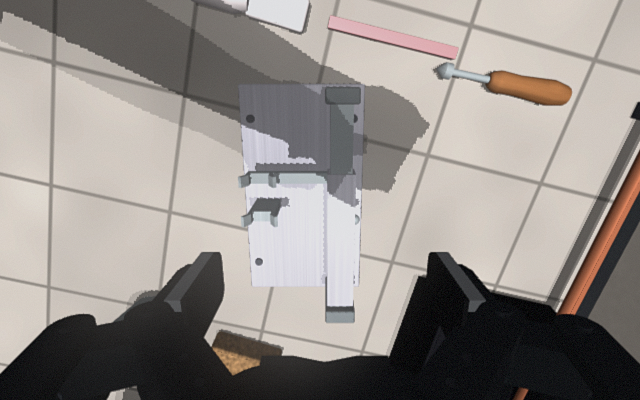

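The picture shows the whole rest, nearly aligned: plate corners (239,86), (364,84), (250,287), forks at (258,180) and (260,215). I'll zoom in for corners.

```bash
python3 - <<'E'
import cv2,numpy as np
f=np.load("w1.npz")["frame"][75:330,225:380]
g=cv2.resize(f,None,fx=3.1,fy=3.1,interpolation=cv2.INTER_CUBIC)
a=g[:400]; b=g[390:]
h=max(a.shape[0],b.shape[0])
pad=lambda x:np.vstack([x,np.zeros((h-x.shape[0],x.shape[1],3),np.uint8)])
o=np.hstack([a[:,:,:],]) 
cv2.imwrite("pics/w1a.png",cv2.resize(f,None,fx=2.3,fy=2.3,interpolation=cv2.INTER_CUBIC))
c=np.load("w1.npz")["frame"][160:240,310:375]
cv2.imwrite("pics/w1b.png",cv2.resize(c,None,fx=7,fy=7,interpolation=cv2.INTER_CUBIC))
E
```

```text
(no output)
```

View pics/w1a.png

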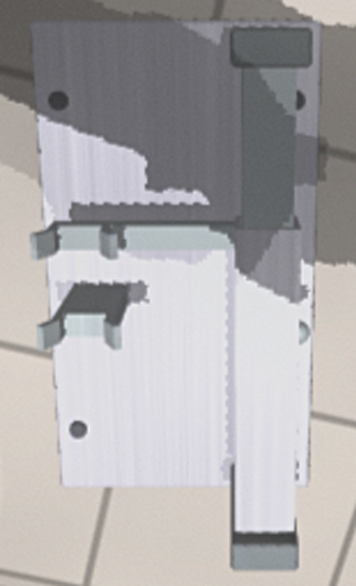

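View pics/w1b.png

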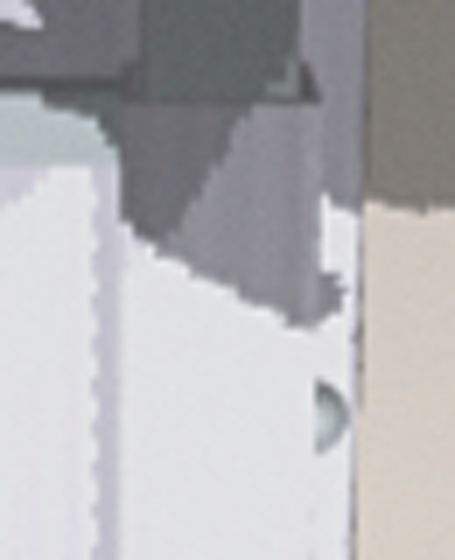

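```bash
cat >> h.py <<'E'
def rest2w(q,P):
    P=np.atleast_2d(P).astype(float)/1000; c,s=np.cos(q[2]),np.sin(q[2])
    return np.c_[q[0]+c*P[:,0]-s*P[:,1], q[1]+s*P[:,0]+c*P[:,1], P[:,2]]
E
python3 - <<'E'
from h import *
from scipy.optimize import least_squares
d=np.load("w1.npz"); p=dict(frame=d["frame"],vfov=float(d["vf"]),cx=float(d["cx"]),cy=float(d["cy"])); W=d["W"]
P=[[-75,135,10],[75,135,10],[-75,-135,10],[75,-135,10],[66.5,-12,70]]
uv=np.array([[238.5,83.7],[364.1,83.7],[252,286.7],[358.9,286.7],[360,219.5]])
r=least_squares(lambda q:(proj(p,W,rest2w(q,P))-uv).ravel(),[.549,-.198,.24])
print(r.x,np.degrees(r.x[2])); print(r.fun.reshape(-1,2).round(1))
np.save("rest.npy",r.x)
for n,P in dict(tip=[66.5,-12,70],ff=[-45,0,60]).items(): print(n,rest2w(r.x,P).round(4))
for P in [[-45,-12,60],[-45,33,60],[60,-45,85],[60,112,85],[30,112,85],[30,-45,85]]: print(P,proj(p,W,rest2w(r.x,P)).round(1))
# tip alone
print(np.round(pix2z(p,W,(357.5,219.5),.07),4))
fr=p["frame"].copy()
for y0 in [0]:
  pass
# side views fork/turntable
T=T_wt(); print(T.round(3))
c,s=np.cos(r.x[2]),np.sin(r.x[2])
tip=rest2w(r.x,[[45,-12,70]])[0]; print("sleeve pt above button",tip, "delta tool", T[:3,:3].T@(tip-T[:3,3]), "yaw tool z", np.degrees(np.arctan2(T[1,2],T[0,2])))
E
```

```text
[ 0.54801045 -0.1982394   0.24264511] 13.902540837023695
[[-1.   0. ]
 [ 1.3 -0.2]
 [-0.4  0.5]
 [ 0.4  0.3]
 [-0.2 -0.3]]
tip [[ 0.6154 -0.1939  0.07  ]]
ff [[ 0.5043 -0.2091  0.06  ]]
[-45, -12, 60] [[262.3 216.3]]
[-45, 33, 60] [[260.1 178.4]]
[60, -45, 85] [[354.4 251.9]]
[60, 112, 85] [[358.1 106. ]]
[30, 112, 85] [[327.5 106.1]]
[30, -45, 85] [[327.4 251.9]]
[ 0.613  -0.1948  0.07  ]
[[ 0.241 -0.001  0.971  0.56 ]
 [-0.971  0.     0.241 -0.14 ]
 [-0.001 -1.    -0.     0.291]
 [ 0.     0.     0.     1.   ]]
sleeve pt above button [ 0.59457547 -0.19907567  0.07      ] delta tool [0.06567507 0.22086213 0.01955185] yaw tool z 13.92547860440567
```

```bash
python3 -m pendant '[{"offset":[0.04,0.03,0.0195],"roll":0,"claw":0},{"offset":[0.066,0.08,0.0195],"roll":0,"claw":0},{"offset":[0.066,0.12,0.0195],"roll":0,"claw":0},{"offset":[0.066,0.15,0.0195],"roll":0,"claw":0},{"offset":[0.066,0.15,0.0195],"roll":0,"claw":0},{"offset":[0.066,0.15,0.0195],"roll":0,"claw":0}]'
python3 - <<'E'
from h import *
q=np.load("rest.npy"); T=T_wt()
t=rest2w(q,[[45,-12,50]])[0]; print("delta", (T[:3,:3].T@(t-T[:3,3])).round(4), np.degrees(np.arctan2(T[1,2],T[0,2])))
p,W=snap("wrist"); fr=p["frame"].copy()
for P in [[66.5,-12,70],[-45,-12,60],[-45,33,60],[60,-45,85],[60,112,85],[30,112,85],[30,-45,85],[75,135,10]]:
    u=proj(p,W,rest2w(q,P))[0]; cv2.circle(fr,tuple(int(round(a)) for a in u),2,(0,0,255),-1)
cv2.imwrite("pics/w2.png",fr)
E
```

```text
time: 3.1
tool_pos: [0.5949, -0.1979, 0.1421]
ee_rot: [-1.316, 1.026, -1.026]
wrist_force: [0.6, 0.3, 1.5]
opening: 0.0855
delta [ 0.0011  0.0921 -0.0006] 14.088460114043006
```

View pics/w2.png

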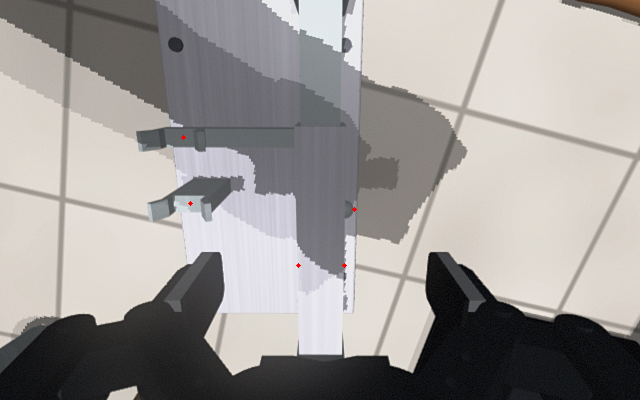

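The overlay matches: the button is at (349,210) against the projected (354,209), and the sleeve edges line up. Descending.

```bash
python3 -m pendant '[{"offset":[0.001,0.03,-0.0005],"roll":0,"claw":0},{"offset":[0.001,0.06,-0.0005],"roll":0,"claw":0.2},{"offset":[0.001,0.08,-0.0005],"roll":0,"claw":0.4},{"offset":[0.001,0.092,-0.0005],"roll":0,"claw":0.4},{"offset":[0.001,0.092,-0.0005],"roll":0,"claw":0.4},{"offset":[0.001,0.092,-0.0005],"roll":0,"claw":0.4}]'
python3 - <<'E'
from h import *
q=np.load("rest.npy"); T=T_wt()
t=rest2w(q,[[45,-12,50]])[0]; print("delta", (T[:3,:3].T@(t-T[:3,3])).round(4))
p,W=snap("wrist"); cv2.imwrite("pics/w3.png",p["frame"])
E
```

```text
time: 3.75
tool_pos: [0.5956, -0.2005, 0.0513]
ee_rot: [-1.314, 1.025, -1.029]
wrist_force: [0.5, 0.4, 0.9]
opening: 0.051
delta [-0.0016  0.0013 -0.0007]
```

View pics/w3.png

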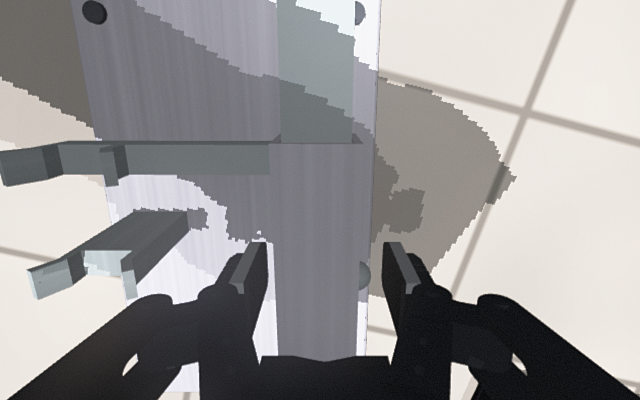

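Button at (362,276) lies right beside the right pad, and the sleeve is centred. Closing.

```bash
python3 -m pendant '[{"offset":[0,0,0],"roll":0,"claw":0.55},{"offset":[0,0,0],"roll":0,"claw":0.6},{"offset":[0,0,0],"roll":0,"claw":0.65},{"offset":[0,0,0],"roll":0,"claw":0.72},{"offset":[0,0,0],"roll":0,"claw":0.72},{"offset":[0,0,0],"roll":0,"claw":0.72}]'
python3 - <<'E'
from h import *
s=env.get_state();T=T_wt(); print("tool force",(T[:3,:3].T@s["wrist_force"]).round(2),s["opening"])
p,W=snap("wrist"); cv2.imwrite("pics/w4.png",p["frame"])
E
```

```text
time: 4.4
tool_pos: [0.5928, -0.2013, 0.0514]
ee_rot: [-1.317, 1.029, -1.028]
wrist_force: [-16.1, -1.7, 14.4]
opening: 0.0291
tool force [ -2.17 -14.33 -16.06] 0.029134844517202475
```

View pics/w4.png

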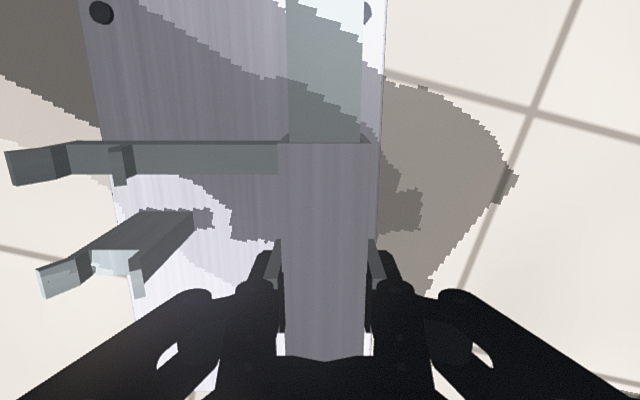

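```bash
python3 -m pendant '[{"offset":[0,-0.001,-0.0025],"roll":0,"claw":0.72},{"offset":[0,-0.001,-0.0025],"roll":0,"claw":0.72}]'
cat > f.py <<'E'
from h import *
s=env.get_state();T=T_wt(s); q=np.load("rest.npy"); t=rest2w(q,[[45,-12,50]])[0]
print("t",round(float(s["time"]),2),"toolF",(T[:3,:3].T@s["wrist_force"]).round(1),"op",round(float(s["opening"]),4),"tcp rel btn (restx,y,z mm)",((T[:3,3]-t)@np.c_[[np.cos(q[2]),np.sin(q[2]),0],[-np.sin(q[2]),np.cos(q[2]),0],[0,0,1]]*1000).round(1))
E
python3 f.py
```

```text
time: 4.65
tool_pos: [0.5928, -0.2013, 0.0514]
ee_rot: [-1.314, 1.026, -1.029]
wrist_force: [2.1, -0.2, 5.4]
opening: 0.0295
t 4.65 toolF [ 0.7 -5.4  2. ] op 0.0295 tcp rel btn (restx,y,z mm) [-2.3 -1.7  1.4]
```

```bash
python3 -m pendant '[{"offset":[-0.001,0,0],"roll":0,"claw":0.72},{"offset":[-0.002,0,0],"roll":0,"claw":0.72},{"offset":[-0.002,0,0],"roll":0,"claw":0.72}]'; python3 f.py
```

```text
time: 4.95
tool_pos: [0.5925, -0.2002, 0.0514]
ee_rot: [-1.315, 1.025, -1.031]
wrist_force: [1.0, -5.2, 5.8]
opening: 0.0292
t 4.95 toolF [ 5.3 -5.8 -0.3] op 0.0292 tcp rel btn (restx,y,z mm) [-2.3 -0.5  1.4]
```

```bash
python3 -m pendant '[{"offset":[-0.001,0,0],"roll":0,"claw":0.72},{"offset":[-0.001,0,0],"roll":0,"claw":0.72}]'; python3 f.py;  python3 -m pendant '[{"offset":[-0.001,0,0],"roll":0,"claw":0.72},{"offset":[-0.001,0,0],"roll":0,"claw":0.72}]'; python3 f.py
```

```text
time: 5.15
tool_pos: [0.5923, -0.1992, 0.0515]
ee_rot: [-1.315, 1.025, -1.031]
wrist_force: [1.7, -6.2, 6.3]
opening: 0.0294
t 5.15 toolF [ 6.4 -6.2  0.1] op 0.0294 tcp rel btn (restx,y,z mm) [-2.3  0.4  1.5]
time: 5.35
tool_pos: [0.592, -0.1984, 0.0514]
ee_rot: [-1.316, 1.025, -1.031]
wrist_force: [1.0, -6.0, 5.4]
opening: 0.0289
t 5.35 toolF [ 6.1 -5.4 -0.4] op 0.0289 tcp rel btn (restx,y,z mm) [-2.3  1.3  1.4]
```

```bash
python3 -m pendant '[{"offset":[-0.001,0,0],"roll":0,"claw":0.72},{"offset":[-0.002,0,0],"roll":0,"claw":0.72},{"offset":[-0.003,0,0],"roll":0,"claw":0.72},{"offset":[-0.003,0,0],"roll":0,"claw":0.72}]'; python3 f.py
python3 -m pendant '[{"offset":[-0.001,0,0],"roll":0,"claw":0.72},{"offset":[-0.002,0,0],"roll":0,"claw":0.72},{"offset":[-0.003,0,0],"roll":0,"claw":0.72},{"offset":[-0.003,0,0],"roll":0,"claw":0.72}]'; python3 f.py
python3 - <<'E'
from h import *
p,W=snap("wrist"); cv2.imwrite("pics/w5.png",p["frame"])
E
```

```text
time: 5.75
tool_pos: [0.5916, -0.1966, 0.0515]
ee_rot: [-1.316, 1.025, -1.033]
wrist_force: [4.0, -12.8, 3.8]
opening: 0.0291
t 5.75 toolF [13.4 -3.8  0.8] op 0.0291 tcp rel btn (restx,y,z mm) [-2.3  3.1  1.5]
time: 6.15
tool_pos: [0.5905, -0.1923, 0.0514]
ee_rot: [-1.315, 1.025, -1.03]
wrist_force: [1.4, -3.5, 5.3]
opening: 0.0296
t 6.15 toolF [ 3.7 -5.3  0.5] op 0.0296 tcp rel btn (restx,y,z mm) [-2.3  7.5  1.4]
```

View pics/w5.png

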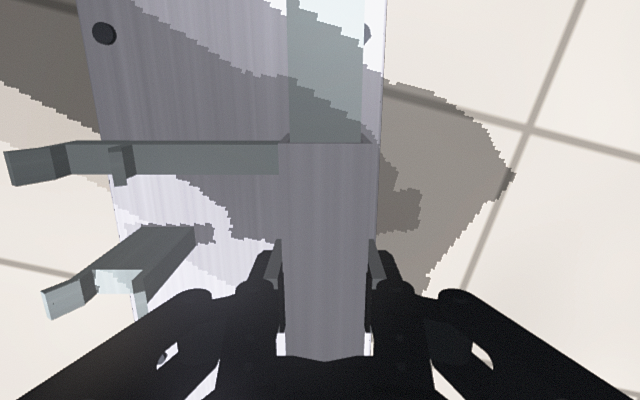

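The sleeve moves with the tool (its image stays put while the fixed fork drifts down), and the force fell from 13 N to 4 N: the button is under the wall. Now on to just short of 40 mm.

```bash
python3 -m pendant '[{"offset":[-0.003,0,0],"roll":0,"claw":0.72},{"offset":[-0.006,0,0],"roll":0,"claw":0.72},{"offset":[-0.009,0,0],"roll":0,"claw":0.72},{"offset":[-0.012,0,0],"roll":0,"claw":0.72},{"offset":[-0.015,0,0],"roll":0,"claw":0.72},{"offset":[-0.018,0,0],"roll":0,"claw":0.72},{"offset":[-0.021,0,0],"roll":0,"claw":0.72},{"offset":[-0.024,0,0],"roll":0,"claw":0.72},{"offset":[-0.025,0,0],"roll":0,"claw":0.72},{"offset":[-0.025,0,0],"roll":0,"claw":0.72}]'; python3 f.py
python3 - <<'E'
from h import *
p,W=snap("wrist"); cv2.imwrite("pics/w6.png",p["frame"])
E
```

```text
time: 7.2
tool_pos: [0.5845, -0.1678, 0.0514]
ee_rot: [-1.315, 1.025, -1.03]
wrist_force: [1.7, -3.3, 7.0]
opening: 0.0291
t 7.2 toolF [ 3.6 -7.   0.9] op 0.0291 tcp rel btn (restx,y,z mm) [-2.3 32.8  1.4]
```

View pics/w6.png

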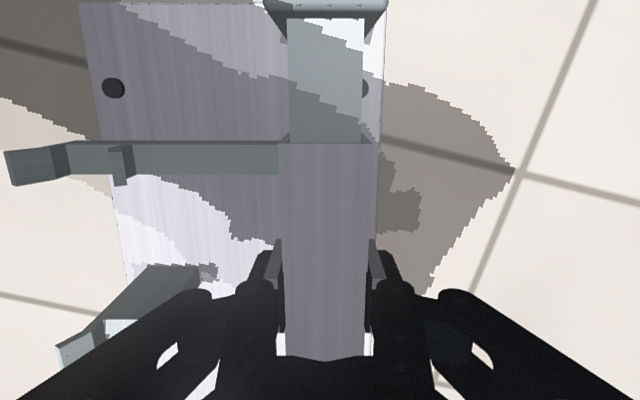

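```bash
cat > chk.py <<'E'
from h import *
import runpy,sys
runpy.run_path("f.py")
s=env.get_state();T=T_wt(s); sys.exit(1 if (T[:3,:3].T@s["wrist_force"])[0]>6.5 else 0)
E
python3 -m pendant '[{"offset":[-0.001,0,0],"roll":0,"claw":0.72},{"offset":[-0.002,0,0],"roll":0,"claw":0.72},{"offset":[-0.002,0,0],"roll":0,"claw":0.72}]' >/dev/null; python3 chk.py && 
python3 -m pendant '[{"offset":[-0.001,0,0],"roll":0,"claw":0.72},{"offset":[-0.002,0,0],"roll":0,"claw":0.72},{"offset":[-0.002,0,0],"roll":0,"claw":0.72}]' >/dev/null&& python3 chk.py && 
python3 -m pendant '[{"offset":[-0.001,0,0],"roll":0,"claw":0.72},{"offset":[-0.002,0,0],"roll":0,"claw":0.72},{"offset":[-0.002,0,0],"roll":0,"claw":0.72}]' >/dev/null&& python3 chk.py && 
python3 -m pendant '[{"offset":[-0.001,0,0],"roll":0,"claw":0.72},{"offset":[-0.002,0,0],"roll":0,"claw":0.72},{"offset":[-0.002,0,0],"roll":0,"claw":0.72}]' >/dev/null&& python3 chk.py
```

```text
t 7.55 toolF [ 2.7 -6.1  1.5] op 0.0291 tcp rel btn (restx,y,z mm) [-2.3 34.8  1.4]
t 7.85 toolF [ 1.9 -8.1  1.1] op 0.0292 tcp rel btn (restx,y,z mm) [-2.3 37.1  1.4]
t 8.15 toolF [-7.7 -9.9  0.2] op 0.0293 tcp rel btn (restx,y,z mm) [-2.3 40.1  1.4]
t 8.45 toolF [ 0.4 -6.9 -0.1] op 0.0291 tcp rel btn (restx,y,z mm) [-2.3 41.5  1.4]
```

```bash
python3 - <<'E'
from h import *
for n in ["wrist","scene"]:
    p,W=snap(n); f=p["frame"]
    if n=="scene": f=cv2.resize(f[140:230,200:340],None,fx=5,fy=5,interpolation=cv2.INTER_CUBIC)
    cv2.imwrite(f"pics/{n}7.png",f)
E
python3 f.py
```

```text
t 8.55 toolF [ 0.1 -8.7  1.1] op 0.0293 tcp rel btn (restx,y,z mm) [-2.3 41.5  1.4]
```

View pics/scene7.png

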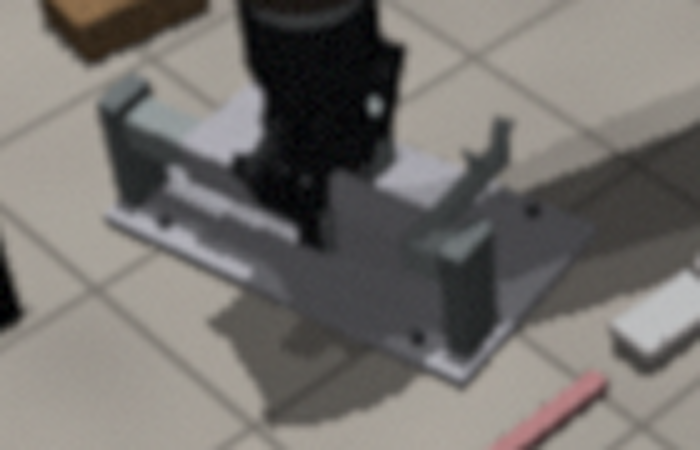

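View pics/wrist7.png

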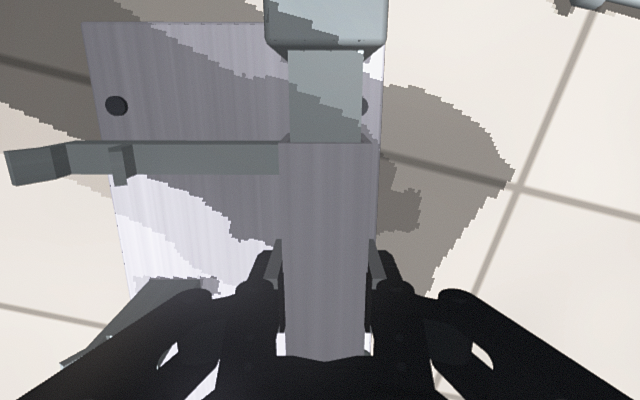

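Not decisive (gripper hides the button). A small further nudge will tell.

```bash
python3 -m pendant '[{"offset":[-0.001,0,0],"roll":0,"claw":0.72},{"offset":[-0.001,0,0],"roll":0,"claw":0.72}]' >/dev/null; python3 chk.py && python3 -m pendant '[{"offset":[-0.001,0,0],"roll":0,"claw":0.72},{"offset":[-0.001,0,0],"roll":0,"claw":0.72}]' >/dev/null; python3 chk.py
```

```text
t 8.75 toolF [ 3.4 -7.7  0.4] op 0.029 tcp rel btn (restx,y,z mm) [-2.3 42.2  1.4]
t 8.95 toolF [ 2.1 -8.   1.1] op 0.0292 tcp rel btn (restx,y,z mm) [-2.3 43.1  1.4]
```

```bash
for i in 1; do python3 -m pendant '[{"offset":[-0.001,0,0],"roll":0,"claw":0.72},{"offset":[-0.001,0,0],"roll":0,"claw":0.72}]' >/dev/null; python3 chk.py && python3 -m pendant '[{"offset":[-0.001,0,0],"roll":0,"claw":0.72},{"offset":[-0.001,0,0],"roll":0,"claw":0.72}]' >/dev/null && python3 chk.py && python3 -m pendant '[{"offset":[-0.001,0,0],"roll":0,"claw":0.72},{"offset":[-0.001,0,0],"roll":0,"claw":0.72}]' >/dev/null && python3 chk.py; done
```

```text
t 9.15 toolF [ 3.1 -7.3  0.7] op 0.0293 tcp rel btn (restx,y,z mm) [-2.3 44.   1.4]
t 9.35 toolF [ 7.6 -5.5  1.2] op 0.0291 tcp rel btn (restx,y,z mm) [-2.3 44.3  1.5]
```

The sleeve stopped and the force is rising, so it is probably locked. Easing off, opening and looking.

```bash
python3 -m pendant '[{"offset":[0.001,0,0],"roll":0,"claw":0.72},{"offset":[0.001,0,0],"roll":0,"claw":0.5},{"offset":[0.001,0,0],"roll":0,"claw":0.3},{"offset":[0.001,0,0],"roll":0,"claw":0.15},{"offset":[0.001,-0.03,0],"roll":0,"claw":0},{"offset":[0.02,-0.07,0],"roll":0,"claw":0},{"offset":[0.0,-0.12,0],"roll":0,"claw":0},{"offset":[-0.02,-0.16,0],"roll":0,"claw":0},{"offset":[-0.02,-0.16,0],"roll":0,"claw":0},{"offset":[-0.02,-0.16,0],"roll":0,"claw":0}]'
python3 - <<'E'
from h import *
q=np.load("rest.npy")
p,W=snap("wrist"); cv2.imwrite("pics/w8.png",p["frame"]); 
print(proj(p,W,rest2w(q,[[64,-12,70],[-45,-12,60],[-45,79,60]])).round(0).tolist())
p,W=snap("scene"); f=p["frame"]; cv2.imwrite("pics/s8.png",cv2.resize(f[140:230,200:340],None,fx=5,fy=5,interpolation=cv2.INTER_CUBIC))
E
```

```text
time: 10.35
tool_pos: [0.5765, -0.1356, 0.2113]
ee_rot: [-1.314, 1.025, -1.028]
wrist_force: [-0.2, -0.4, -0.0]
opening: 0.0853
[[346.0, 252.0], [228.0, 247.0], [220.0, 150.0]]
```

View pics/w8.png

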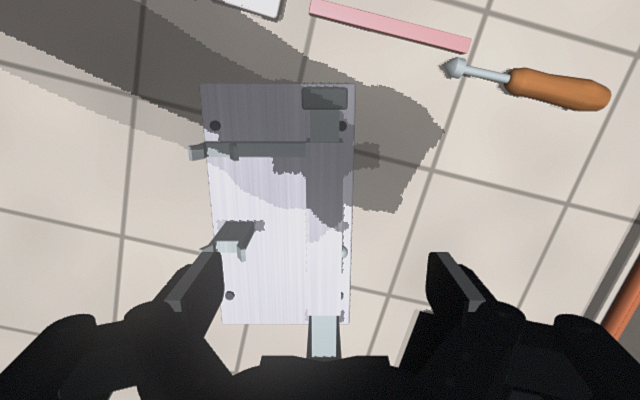

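View pics/s8.png

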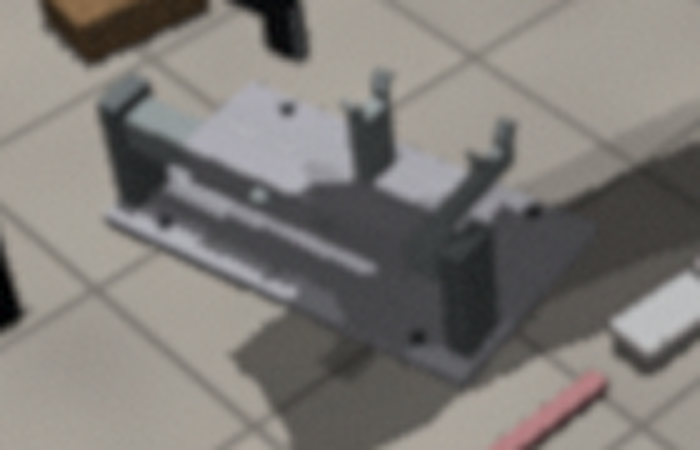

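The button shows out at (345,252) in the wrist picture and at (258,193) in the scene crop; the slide fork has moved out. Now the handle.

```bash
python3 - <<'E'
from h import *
for n in ["scene","side"]:
    p,W=snap(n)
    for d in env.cut_out("handle",p)[:1]:
        v,u=np.nonzero(d["mask"]); P=np.array([pix2z(p,W,(a,b),.07)[:2] for a,b in zip(u,v)])
        (c,sz,a)=cv2.minAreaRect((P*1000).astype(np.float32)); 
        ev,V=np.linalg.eigh(np.cov(P.T)); print(n,d["conf"],c,sz,a,"axis deg",np.degrees(np.arctan2(V[1,1],V[0,1])))
    f=p["frame"]
    if n=="scene": cv2.imwrite("pics/s9.png",cv2.resize(f[190:290,320:440],None,fx=5,fy=5,interpolation=cv2.INTER_CUBIC))
T=T_wt(); print((T[:3,:3].T@(np.array([.49,.20,.26])-T[:3,3])).round(3))
E
```

```text
scene 0.61 (492.4783935546875, 193.90802001953125) (197.0095672607422, 28.531410217285156) 3.576141595840454 axis deg -176.03280427299927
side 0.57 (481.13629150390625, 195.65725708007812) (179.59707641601562, 33.856414794921875) 3.3491289615631104 axis deg -176.60578735302514
[-0.347 -0.051 -0.002]
```

View pics/s9.png

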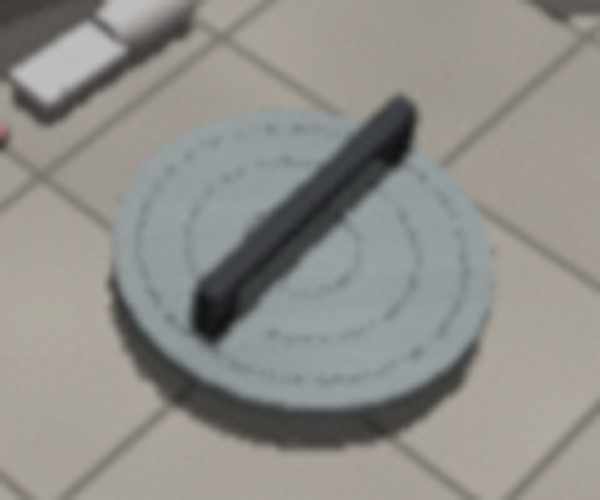

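Handle axis is at about +4° to world x, centred near (0.49, 0.195). Going over it with the jaws turned across the bar.

```bash
python3 -m pendant '[{"offset":[-0.035,-0.03,-0.002],"roll":-8,"claw":0},{"offset":[-0.07,-0.05,-0.004],"roll":-16,"claw":0},{"offset":[-0.105,-0.05,-0.006],"roll":-24,"claw":0},{"offset":[-0.14,-0.05,-0.008],"roll":-32,"claw":0},{"offset":[-0.175,-0.05,-0.01],"roll":-40,"claw":0},{"offset":[-0.21,-0.05,-0.012],"roll":-48,"claw":0},{"offset":[-0.25,-0.05,-0.015],"roll":-56,"claw":0},{"offset":[-0.29,-0.05,-0.017],"roll":-64,"claw":0},{"offset":[-0.325,-0.05,-0.019],"roll":-72,"claw":0},{"offset":[-0.352,-0.05,-0.021],"roll":-80,"claw":0}]'
python3 - <<'E'
from h import *
s=env.get_state(); print(s["joint_pos"].round(2))
E
python3 -m pendant '[{"offset":[0,0,0],"roll":0,"claw":0},{"offset":[0,0,0],"roll":0,"claw":0}]'
python3 - <<'E'
from h import *
s=env.get_state(); print(s["joint_pos"].round(2))
T=T_wt();p,W=snap("wrist"); 
d=env.cut_out("handle",p)[:1]
fr=p["frame"].copy()
if d:
    m=d[0]["mask"]; print(d[0]["conf"],d[0]["bbox"])
    cn,_=cv2.findContours(m.astype(np.uint8),0,2); cv2.drawContours(fr,cn,-1,(0,0,255),1)
cv2.imwrite("pics/w10.png",fr); np.savez("w10.npz",W=W,vf=p["vfov"],cx=p["cx"],cy=p["cy"],frame=p["frame"],T=T)
E
```

```text
time: 11.65
tool_pos: [0.4696, 0.202, 0.2597]
ee_rot: [-1.57, -0.059, 0.061]
wrist_force: [0.9, -0.5, 0.6]
opening: 0.0854
[0.41 0.01 0.15 1.71 0.   0.33]
time: 11.85
tool_pos: [0.4703, 0.2006, 0.2597]
ee_rot: [-1.571, -0.054, 0.055]
wrist_force: [-0.6, -1.5, 0.3]
opening: 0.085
[ 0.4   0.01  0.15  1.71 -0.    0.33]
0.63 [303.1, 93.2, 23.0, 173.1]
```

View pics/w10.png

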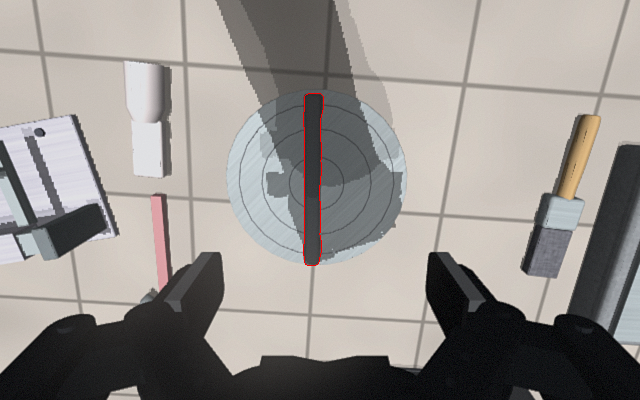

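The bar runs from (313,94) to (312,265), vertical in the picture, so nearly aligned with the jaws.

```bash
python3 - <<'E'
from h import *
d=np.load("w10.npz"); p=dict(frame=d["frame"],vfov=float(d["vf"]),cx=float(d["cx"]),cy=float(d["cy"])); W=d["W"]
a=pix2z(p,W,(313.7,94),.074);b=pix2z(p,W,(312.2,264.5),.074)
print(a,b,np.linalg.norm(a-b)); c=(a+b)/2; ax=a-b; print("yaw",np.degrees(np.arctan2(ax[1],ax[0])),c)
T=T_wt(); print("tool z yaw",np.degrees(np.arctan2(T[1,2],T[0,2])))
c[2]=.048; print((T[:3,:3].T@(c-T[:3,3])).round(4))
E
```

```text
[0.40161654 0.18637564 0.074     ] [0.57458196 0.19515812 0.074     ] 0.17318824990375234
yaw -177.09324829832087 [0.48809925 0.19076688 0.074     ]
tool z yaw 93.87309710772128
[ 0.0169  0.212  -0.0101]
```

```bash
python3 -m pendant '[{"offset":[0.01,0.04,-0.011],"roll":1,"claw":0.2},{"offset":[0.017,0.08,-0.011],"roll":1,"claw":0.3},{"offset":[0.017,0.12,-0.011],"roll":1,"claw":0.3},{"offset":[0.017,0.15,-0.011],"roll":1,"claw":0.3},{"offset":[0.017,0.175,-0.011],"roll":1,"claw":0.3},{"offset":[0.017,0.19,-0.011],"roll":1,"claw":0.3},{"offset":[0.017,0.2,-0.011],"roll":1,"claw":0.3},{"offset":[0.017,0.21,-0.011],"roll":1,"claw":0.4},{"offset":[0.017,0.21,-0.011],"roll":1,"claw":0.4},{"offset":[0.017,0.21,-0.011],"roll":1,"claw":0.5}]'
python3 - <<'E'
from h import *
p,W=snap("wrist"); cv2.imwrite("pics/w11.png",p["frame"])
E
```

```text
time: 12.95
tool_pos: [0.4886, 0.1908, 0.051]
ee_rot: [-1.57, -0.042, 0.04]
wrist_force: [0.2, 0.8, 0.1]
opening: 0.0429
```

View pics/w11.png

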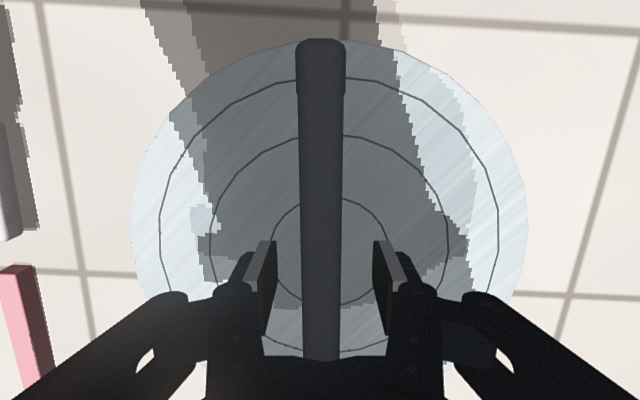

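The bar (centre ≈ 321 px) stands between the pads (272 and 377). Closing and lifting a little.

```bash
python3 -m pendant '[{"offset":[0,0.002,0],"roll":0,"claw":0.65},{"offset":[0,0.002,0],"roll":0,"claw":0.75},{"offset":[0,0.002,0],"roll":0,"claw":0.8},{"offset":[0,0.002,0],"roll":0,"claw":0.9},{"offset":[0,0.002,0],"roll":0,"claw":0.9},{"offset":[0,0.002,0],"roll":0,"claw":0.9}]'; python3 f.py
python3 -m pendant '[{"offset":[0,-0.005,0],"roll":0,"claw":0.9},{"offset":[0,-0.015,0],"roll":0,"claw":0.9},{"offset":[0,-0.03,0],"roll":0,"claw":0.9},{"offset":[0,-0.05,0],"roll":0,"claw":0.9},{"offset":[0,-0.075,0],"roll":0,"claw":0.9},{"offset":[0,-0.09,0],"roll":0,"claw":0.9},{"offset":[0,-0.09,0],"roll":0,"claw":0.9},{"offset":[0,-0.09,0],"roll":0,"claw":0.9}]'
python3 - <<'E'
from h import *
p,W=snap("wrist"); cv2.imwrite("pics/w12.png",p["frame"])
p,W=snap("side"); cv2.imwrite("pics/sd12.png",cv2.resize(p["frame"][170:300,230:400],None,fx=4,fy=4))
q=np.load("rest.npy")-0
q[:2]-=.0023*np.array([np.cos(q[2]),np.sin(q[2])]); np.save("rest2.npy",q)
T=T_wt(); t=rest2w(q,[[-45,33.5,138]])[0]; print(t,(T[:3,:3].T@(t-T[:3,3])).round(4),"tool z yaw",np.degrees(np.arctan2(T[1,2],T[0,2])), T[:3,3])
E
```

```text
time: 13.6
tool_pos: [0.4883, 0.1907, 0.0485]
ee_rot: [-1.57, -0.041, 0.041]
wrist_force: [-0.6, 0.3, 2.6]
opening: 0.015
t 13.6 toolF [-0.6 -2.6  0.3] op 0.015 tcp rel btn (restx,y,z mm) [ -9.5 403.9  -1.5]
time: 14.4
tool_pos: [0.4883, 0.1907, 0.1381]
ee_rot: [-1.57, -0.041, 0.041]
wrist_force: [-0.2, 0.4, -1.7]
opening: 0.0148
[ 0.49404699 -0.17708557  0.138     ] [-0.0129 -0.0007 -0.3674] tool z yaw 92.99725661668238 [0.48774888 0.19046098 0.13710416]
```

View pics/w12.png

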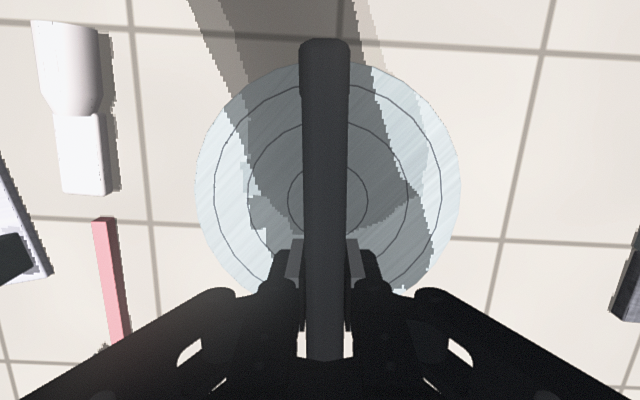

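View pics/sd12.png

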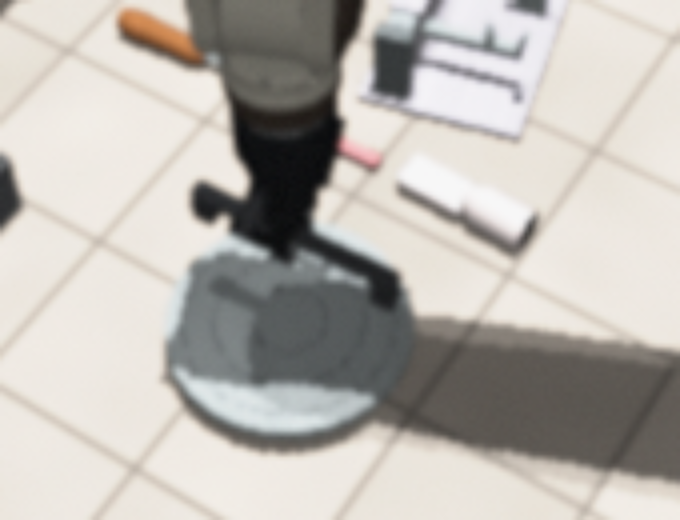

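Handle lifted and level. Carrying it to the rest and turning to the rest's heading.

```bash
python3 -m pendant '[{"offset":[-0.001,0,-0.02],"roll":5,"claw":0.9},{"offset":[-0.002,0,-0.055],"roll":13,"claw":0.9},{"offset":[-0.004,0,-0.095],"roll":21,"claw":0.9},{"offset":[-0.005,0,-0.135],"roll":29,"claw":0.9},{"offset":[-0.006,0,-0.175],"roll":37,"claw":0.9},{"offset":[-0.008,0,-0.215],"roll":45,"claw":0.9},{"offset":[-0.009,0,-0.255],"roll":53,"claw":0.9},{"offset":[-0.01,0,-0.295],"roll":61,"claw":0.9},{"offset":[-0.011,0,-0.33],"roll":69,"claw":0.9},{"offset":[-0.013,0,-0.355],"roll":75,"claw":0.9}]'
cat > g.py <<'E'
from h import *
q=np.load("rest2.npy"); s=env.get_state(); T=T_wt(s); t=rest2w(q,[[-45,33.5,48]])[0]
print("t",round(float(s["time"]),2),"delta tool",(T[:3,:3].T@(t-T[:3,3])).round(4),"roll needed",round(np.degrees(np.arctan2(T[1,2],T[0,2])-q[2]),2),"F",(T[:3,:3].T@s["wrist_force"]).round(1),"op",s["opening"].round(4))
E
python3 g.py
python3 -m pendant '[{"offset":[0,0,0],"roll":0,"claw":0.9},{"offset":[0,0,0],"roll":0,"claw":0.9},{"offset":[0,0,0],"roll":0,"claw":0.9}]'
python3 g.py
```

```text
time: 15.5
tool_pos: [0.4931, -0.1665, 0.137]
ee_rot: [-1.34, 0.981, -0.979]
wrist_force: [0.4, -0.1, -1.7]
opening: 0.0152
time: 15.8
tool_pos: [0.4936, -0.1638, 0.1377]
ee_rot: [-1.342, 0.974, -0.973]
wrist_force: [0.3, 0.9, -0.8]
opening: 0.0152Traceback (most recent call last):
  File "g.py", line 3, in <module>
    print("t",round(float(s["time"]),2),"delta tool",(T[:3,:3].T@(t-T[:3,3])).round(4),"roll needed",round(np.degrees(np.arctan2(T[1,2],T[0,2])-q[2]),2),"F",(T[:3,:3].T@s["wrist_force"]).round(1),"op",s["opening"].round(4))
                                                                                                                                                                                                         ^^^^^^^^^^^^^^^^^^
AttributeError: 'float' object has no attribute 'round'
Traceback (most recent call last):
  File "g.py", line 3, in <module>
    print("t",round(float(s["time"]),2),"delta tool",(T[:3,:3].T@(t-T[:3,3])).round(4),"roll needed",round(np.degrees(np.arctan2(T[1,2],T[0,2])-q[2]),2),"F",(T[:3,:3].T@s["wrist_force"]).round(1),"op",s["opening"].round(4))
                                                                                                                                                                                                         ^^^^^^^^^^^^^^^^^^
AttributeError: 'float' object has no attribute 'round'
```

```bash
sed -i 's/s\["opening"\].round(4)/s["opening"]/' g.py; python3 g.py
```

```text
t 15.8 delta tool [ 0.0128  0.0897 -0.0036] roll needed 4.19 F [-0.7  0.8  0.5] op 0.015213956328551685
```

```bash
python3 -m pendant '[{"offset":[0.006,0.01,-0.002],"roll":2.2,"claw":0.9},{"offset":[0.0125,0.02,-0.0035],"roll":4.2,"claw":0.9},{"offset":[0.0125,0.03,-0.0035],"roll":4.2,"claw":0.9},{"offset":[0.0125,0.03,-0.0035],"roll":4.2,"claw":0.9},{"offset":[0.0125,0.03,-0.0035],"roll":4.2,"claw":0.9}]'
python3 g.py
python3 - <<'E'
from h import *
q=np.load("rest.npy")
p,W=snap("wrist"); cv2.imwrite("pics/w13.png",p["frame"]);print(proj(p,W,rest2w(q,[[-45,-12,60],[-45,79,60],[-56,79,68],[-34,79,68]])).round(0).tolist())
p,W=snap("scene"); cv2.imwrite("pics/s13.png",cv2.resize(p["frame"][130:230,200:340],None,fx=5,fy=5,interpolation=cv2.INTER_CUBIC))
E
```

```text
time: 16.3
tool_pos: [0.4941, -0.1773, 0.1078]
ee_rot: [-1.314, 1.03, -1.029]
wrist_force: [-0.2, -0.2, -0.5]
opening: 0.0148
t 16.3 delta tool [-0.0002  0.0598  0.0001] roll needed -0.08 F [ 0.2  0.5 -0.2] op 0.014818283439022023
[[326.0, 288.0], [326.0, 142.0], [305.0, 144.0], [346.0, 144.0]]
```

View pics/w13.png

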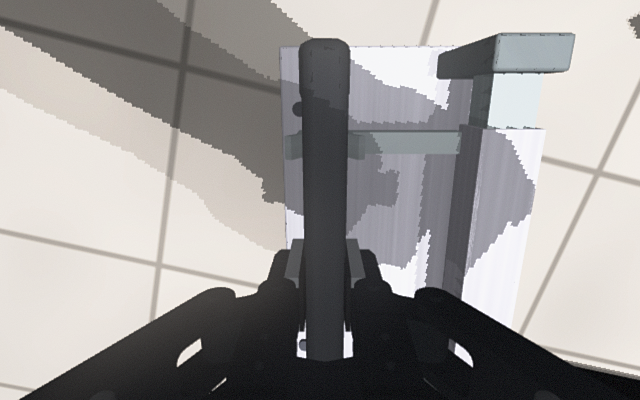

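View pics/s13.png

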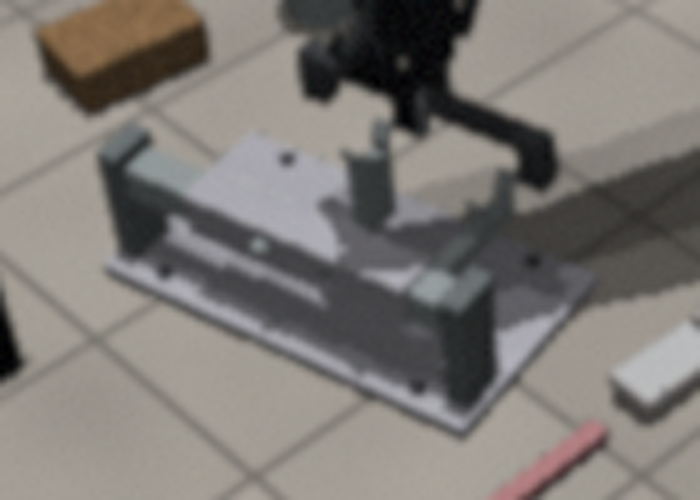

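The slide fork's flares show at 285 and 363 px, centred on the bar at 325 px. Lowering.

```bash
python3 -m pendant '[{"offset":[0,0.01,0],"roll":0,"claw":0.9},{"offset":[0,0.02,0],"roll":0,"claw":0.9},{"offset":[0,0.03,0],"roll":0,"claw":0.9},{"offset":[0,0.038,0],"roll":0,"claw":0.9},{"offset":[0,0.045,0],"roll":0,"claw":0.9},{"offset":[0,0.05,0],"roll":0,"claw":0.9},{"offset":[0,0.054,0],"roll":0,"claw":0.9},{"offset":[0,0.054,0],"roll":0,"claw":0.9},{"offset":[0,0.054,0],"roll":0,"claw":0.9}]'
python3 g.py; python3 -m pendant '[{"offset":[0,0.002,0],"roll":0,"claw":0.9},{"offset":[0,0.003,0],"roll":0,"claw":0.9},{"offset":[0,0.003,0],"roll":0,"claw":0.9}]'; python3 g.py
python3 - <<'E'
from h import *
p,W=snap("wrist"); cv2.imwrite("pics/w14.png",p["frame"])
p,W=snap("scene"); cv2.imwrite("pics/s14.png",cv2.resize(p["frame"][130:230,200:340],None,fx=5,fy=5,interpolation=cv2.INTER_CUBIC))
E
```

```text
time: 17.3
tool_pos: [0.4944, -0.1775, 0.0545]
ee_rot: [-1.313, 1.03, -1.03]
wrist_force: [-0.2, 0.1, -0.8]
opening: 0.015
t 17.3 delta tool [-0.0005  0.0065 -0.0003] roll needed -0.1 F [-0.1  0.8 -0.1] op 0.014954498399022164
time: 17.6
tool_pos: [0.4943, -0.1775, 0.0512]
ee_rot: [-1.314, 1.03, -1.03]
wrist_force: [-0.3, 0.5, -1.4]
opening: 0.015
t 17.6 delta tool [-0.0005  0.0032 -0.0002] roll needed -0.1 F [-0.6  1.4 -0.2] op 0.015037086217234253
```

View pics/s14.png

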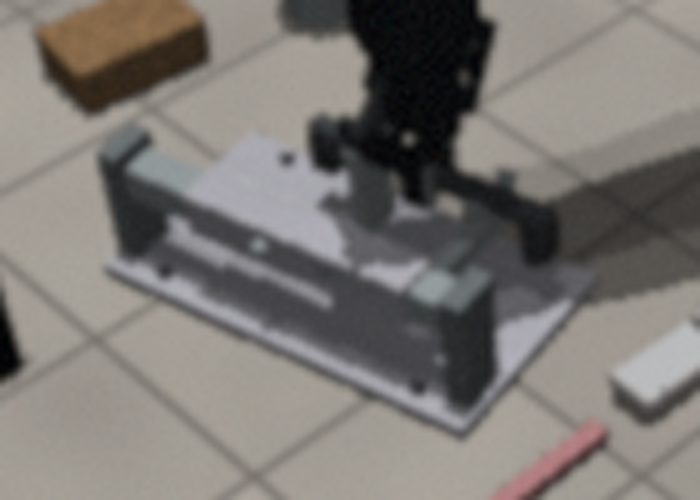

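View pics/w14.png

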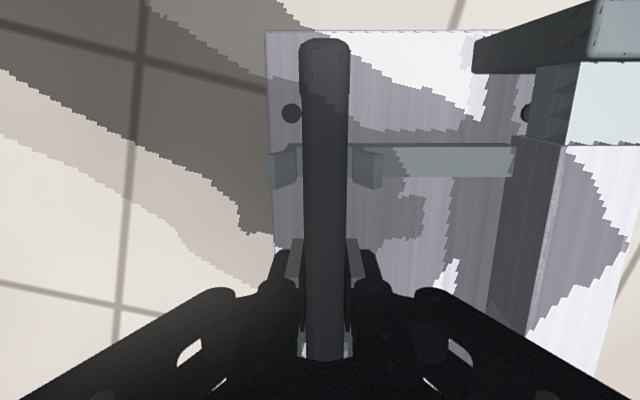

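The bar is between both forks' cheeks with the feet outside. The last few millimetres go slowly, watching the force.

```bash
python3 -m pendant '[{"offset":[0,0.001,0],"roll":0,"claw":0.9},{"offset":[0,0.002,0],"roll":0,"claw":0.9},{"offset":[0,0.002,0],"roll":0,"claw":0.9}]' >/dev/null; python3 g.py; python3 -m pendant '[{"offset":[0,0.001,0],"roll":0,"claw":0.9},{"offset":[0,0.001,0],"roll":0,"claw":0.9}]' >/dev/null; python3 g.py
```

```text
t 18.0 delta tool [-0.0004  0.0011 -0.0001] roll needed -0.1 F [-0.   0.1  0.4] op 0.01488977379254773
t 18.2 delta tool [-0.0005  0.0006 -0.0002] roll needed -0.1 F [-0.9 -0.9 -0.7] op 0.015007400306781684
```

```bash
python3 -m pendant '[{"offset":[0,0.0005,0],"roll":0,"claw":0.9},{"offset":[0,0.0005,0],"roll":0,"claw":0.9}]' >/dev/null; python3 g.py; python3 -m pendant '[{"offset":[0,0,0],"roll":0,"claw":0.78},{"offset":[0,0,0],"roll":0,"claw":0.7},{"offset":[0,0,0],"roll":0,"claw":0.6},{"offset":[0,0,0],"roll":0,"claw":0.5},{"offset":[0,0,0],"roll":0,"claw":0.5}]'
python3 - <<'E'
from h import *
p,W=snap("wrist"); cv2.imwrite("pics/w15.png",p["frame"])
E
```

```text
t 18.4 delta tool [-0.0005  0.0005 -0.0002] roll needed -0.1 F [-1.2 -6.8 -3. ] op 0.014772851815343026
time: 18.9
tool_pos: [0.4943, -0.1775, 0.0477]
ee_rot: [-1.314, 1.03, -1.03]
wrist_force: [-0.8, -0.9, 0.1]
opening: 0.0426
```

View pics/w15.png

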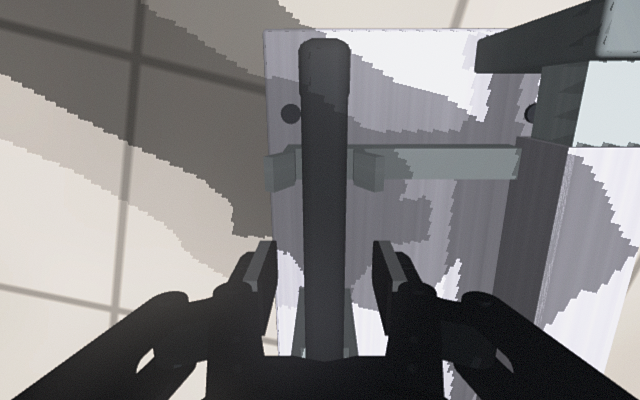

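Pads are clear on both sides, with 6.8 N contact felt before release. Retreating straight up and checking.

```bash
python3 -m pendant '[{"offset":[0,-0.01,0],"roll":0,"claw":0.5},{"offset":[0,-0.03,0],"roll":0,"claw":0.5},{"offset":[0,-0.06,0],"roll":0,"claw":0.4},{"offset":[0,-0.1,0],"roll":0,"claw":0.2},{"offset":[0,-0.14,0],"roll":0,"claw":0},{"offset":[-0.02,-0.18,0],"roll":0,"claw":0},{"offset":[-0.02,-0.18,0],"roll":0,"claw":0},{"offset":[-0.02,-0.18,0],"roll":0,"claw":0},{"offset":[-0.02,-0.18,0],"roll":0,"claw":0}]'
python3 - <<'E'
from h import *
q=np.load("rest.npy")
p,W=snap("wrist"); fr=p["frame"]; cv2.imwrite("pics/w16.png",fr)
d=env.cut_out("handle",p)
if d:
    v,u=np.nonzero(d[0]["mask"]); P=np.array([pix2z(p,W,(a,b),.074)[:2] for a,b in zip(u,v)])
    (c,sz,a)=cv2.minAreaRect((P*1000).astype(np.float32)); r=np.array([[np.cos(q[2]),np.sin(q[2])],[-np.sin(q[2]),np.cos(q[2])]])@(np.array(c)/1000-q[:2]); print(d[0]["conf"],"centre in rest frame mm",r*1000,sz,a,np.degrees(q[2]))
p,W=snap("scene"); cv2.imwrite("pics/s16.png",cv2.resize(p["frame"][130:230,200:340],None,fx=5,fy=5,interpolation=cv2.INTER_CUBIC))
p,W=snap("side"); cv2.imwrite("pics/sd16.png",cv2.resize(p["frame"][110:260,260:420],None,fx=4,fy=4,interpolation=cv2.INTER_CUBIC))
E
```

```text
time: 19.85
tool_pos: [0.4893, -0.1581, 0.227]
ee_rot: [-1.314, 1.031, -1.029]
wrist_force: [-0.2, 1.3, -1.0]
opening: 0.0849
0.92 centre in rest frame mm [-46.01108144  35.21032386] (17.63290023803711, 173.3450927734375) 13.676151275634766 13.902540837023695
```

View pics/w16.png

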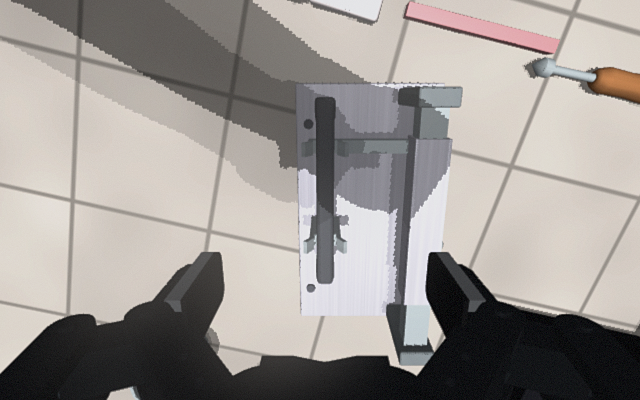

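View pics/s16.png

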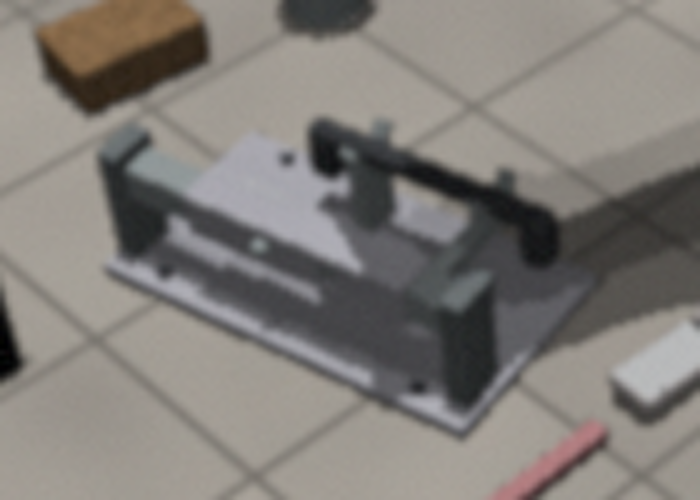

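View pics/sd16.png

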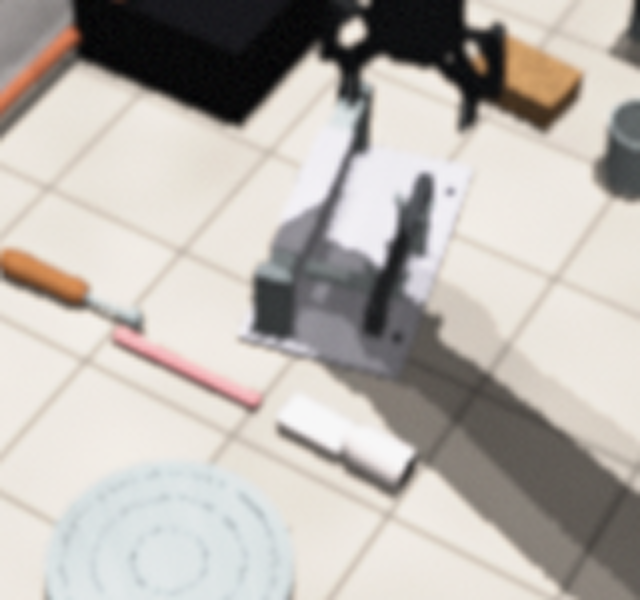

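All three views agree: the handle lies level in both forks with its feet outside, centred at about (-46, +35) mm in the rest frame. The button is out at (258,243) in the scene crop, and the gripper is clear.

```bash
python3 -c "
from plant import env
print(env.close_job())"
```

```text
the job is handed in; nothing more can be done
None
```

The rest is one hole longer, the handle lies in its two forks, and I handed the job in at about 20 s of the 54 s allowed. `env.close_job()` gives no verdict, so the checks below are my own.

**Lengthening the rest:**
- I pinched the button flush and pulled the sleeve about 46 mm. The highest pull I read was 13 N, while the button cammed under the wall. Readings came only at the end of each short move, so brief peaks in between were not seen.
- The sleeve then stopped dead in the next hole. After I opened the gripper, the button showed out in both the wrist and scene pictures.

**Placing the handle:**
- I gripped it at mid-bar, turned it to the rest's heading and lowered it until I felt about 7 N of contact. Then I let go and lifted clear.
- The last pictures show it level in both forks with a foot outside each one. Its centre is about 1 mm off the fork line, and the forks are about 47 mm and 44 mm from its centre along the bar.
- The gripper touched nothing, and I saw no sign that any bystander had moved, though I did not measure them.

**Disagreements:**
- Gripping the sleeve put the rest about 2.3 mm further along its -x than the camera fit. I used the gripped value for placing.
- The pull briefly reversed to about -8 N at about 42 mm of travel, probably as the button began to enter the hole.
- The cameras gave a bar length of 173 mm against the stated 176 mm.

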